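Dead battery through the swing flap

TASK

On the workbench a dead battery lies in the channel on the lid of the collection box. Press the flap's side bar down with one finger and, while you hold the sprung flap open, push the battery along its channel with the other finger until it drops into the box; then let go so the flap closes. Do not pick the battery up, do not slide it onto the closed flap, and leave the torch, the jar and the can where they stand.

Things in the scene. Friction and masses are not known exactly. Their poses are not given: they have to be found in the camera images.
- box: Grey steel box fixed to the bench, 240 (x) x 200 (y) x 110 mm (z), walls 4, inner floor at z 5, flat lid with its top at z 110. Origin: on its underside, midway in x; the box spans y -80 to 120; x along the battery channel towards the flap opening. Opening in the lid: x 20 to 99, y -66 to 57, covered by the flap, which also has a strip beside the channel. Only rails and flap bar stand above it.
- flap (a joint): Flap flush with the lid, hinged along box y = -65, z = 110; sprung shut. Rad: 0 closed, grows as its +y side goes down into the box, stop 0.75. The battery passes well at 0.45 to 0.6; below 0.4 it may jam. Pressing straight down on its bar with 4 to 8 N opens it; at value q the bar's top is 8 + 25 cos q - 32 sin q mm above the lid (q 0.5: 15). A finger may slide along the bar, q then stays.
- bar_mid (a point): Top of the flap's push bar, half-way along; moves with the flap. Closed: x -22.5, y -33, z 143 in the box frame. The bar is round steel, 16 mm thick, parallel to box x from x -113 to 68, beside the whole channel; pressed down, its axis shifts to y about -26. Two level fingertips about 42 mm apart across the channel reach the bar and the battery's rear end at once.
- channel_end (a point): Centre of the channel's far end on the lid surface, at the edge of the flap opening (box x 20, y 15, z 110). Its x axis is the pushing direction. The channel runs from box x -120 (open start) to x 20 along y 15, 30 mm wide between two rails 4 mm thick and 6 mm high.
- battery: Round dark battery lying in the channel, 26 mm in diameter, 50 mm long, about 70 g. Origin: its middle, on its axis, 13 mm above the lid. Its x axis is its length, pointing to the flap opening (it may roll about it); its flat rear end is 25 mm behind the origin. It goes in when its rear end is pushed 5 to 15 mm past the channel end.
- torch: Bystander: yellow hand torch standing on its head, 50 mm in diameter at the foot, 145 mm high. Origin: centre of its underside.
- jar: Bystander: glass jar with a steel cap, 60 mm in diameter, 80 mm high. Origin: centre of its underside.
- can: Bystander: tall metal can, 52 mm in diameter, 140 mm high. Origin: centre of its underside.
There are look-alikes about, which are no part of the job. Of the things like the battery, leave any that is blue, brown or pink; of the rest the larger one is meant.

How it is judged:
By the outcome, as a careful person would: the job done as asked, in the order asked, and still so for the second after the job is handed in, with the robot touching nothing.
It also fails if it takes over 42 s, if anything falls off the work surface, if the arm or the gripper's body presses on something with over 40 N, if the wrist force passes 120 N, or if a joint passes its speed limit or range.

ROBOT

A 6-joint arm with a two-finger parallel gripper is mounted at the origin on the work surface. World frame = base frame: x ahead of the robot, y to its left, z up, the work surface at z = 0. Lengths are in m, angles in rad, forces in N, time in s.
With the tool pointing down it reaches from about 0.325 to 0.875 m from the base axis. Payload 4.4 kg.
Tool frame: the origin (TCP) lies between the finger pads; the fingertips stand 17 mm ahead of it and the grasp point (between the pads) lies 2 mm behind it (tip_extent is the distance from the TCP to the fingertips, in m); x points along the fingers, y is the direction in which the jaws open and shut, and the axes are right-handed (so a half turn about x gives the same grasp; the last joint's range is limited). The gripper opens to 85 mm and grips with 20 to 120 N. Pads are 22 mm wide; open, the fingers measure 114 mm over their backs; the gripper's body (76 mm by 85 mm) begins 54 mm behind the grasp point. The pads swing forward as they close: fully open they stand 13 mm farther back than shut.
Start: joints at [1.05, 0.207, 1.542, -0, 1.393, -0.15], TCP at [0.208, 0.536, 0.248] pointing down, gripper open.
Joint ranges: [-2.73, 2.73], [-0.86, 2.22], [0.23, 2.46], [-1.11, 4.25], [0.08, 2.63], [-2.82, 2.82]. Speed limits (rad/s): [2.79, 2.79, 3.14, 3.14, 3.14, 3.14].

INTERFACE

Orientations are given as a rotation vector (axis times angle).
In Python, from bench import observe, snapshot, hand_in, tip_extent gives the robot as it stands.
- The arm moves only by the tool move_arm, never from a script. Its argument "increments" is a list of rows, each a list of 3 entries, a list of its own where there are three numbers: the shift along the tool's x, y, z in cm, then the turn about the tool's x in rad, then the closure in counts, from 0 (fully open) to 255 (shut). In form: [[[dx, dy, dz], yaw, grip], ...]. A call has 1 to 20 rows; each row shifts and turns the commanded pose from where the row before left it, along the tool's axes as they then stand; what a row does not reach is not made up. A row lasts 1/10 s, in which the tool goes at most 50 mm and 8.59 degrees, less where a joint would pass 70% of its speed; a pose out of reach is approached as far as the arm can. A call is refused whole if a number of a shift passes 5 or a number of a turn 0.15, either way. A call with a gripper value outside its range is refused whole. The fingers move at their own pace and stop on an object; the grip force is fixed at half the most. Time passes only in rows, so rows that do not move let the fingers close. It gives the time, the measured TCP pose, the force and the opening at its end, in the units of the state.
- observe(): the state, without advancing time (a new reading comes with each control period).
- snapshot(name): name is "scene" or "top"; returns a dict with "img" (400x640x3 uint8, red, green, blue), "fovy" (degrees; the focal length in pixels is half the picture's height over the tangent of half this angle, whatever the lens; pixels are square), "cx", "cy" (the principal point, pixels), "world_from_camera" (4x4, takes a point from camera to world coordinates). Camera axes: x right, y up, looking along -z (the intrinsics and any distortion apply to the point x, -y, -z); pixel columns grow to the right and rows downward; lengths in m; the calibration is good to about 2 mm. A picture is of the moment at which its call begins. There is no depth.
- hand_in(): hands the job in, once; it reports no verdict.
The state is a dict: "time_s": time; "q": joint angles; "qd": joint speeds; "tau": joint torques, N m; "tcp_pos": TCP position; "eef_rot": TCP orientation; "wrist_force": force on the tool from outside, world axes, zero at the start; "torque": the same for the moment, N m; "opening": finger opening in m.
Only numpy, scipy, OpenCV 4.12 (cv2) and the standard library are available. Lean on these libraries where they do the work, as an engineer would, in place of code of your own. Each camera call takes 0.05 s, during which the arm holds its last target. There are 200 camera calls.

## Working session

There is one attempt and no reset: what is moved stays moved. The work goes in short steps, Python scripts to look and compute and a tool call to move; the robot and the scene stay as the last step left them, time stands still between calls to the robot, and variables do not carry over. Pictures are saved under pics/ and viewed, about 8 in all and at most 12, crops included, and the job is handed in when it is done.

Besides the shell and the picture viewer there is one more tool, called after ">>>" as name(argument=value, ...), one argument or row to a line, values as JSON. move_arm: Moves the arm, as the interface text tells. Its arguments: {"type":"object","properties":{"increments":{"type":"array"}},"required":["increments"]}

```bash
mkdir -p pics; cat > h.py <<'E'
import numpy as np,cv2
from bench import observe,snapshot,hand_in,tip_extent
def snap(n,f):
    s=snapshot(n); np.savez(f,**{k:v for k,v in s.items()}); cv2.imwrite(f'pics/{f}.png',s['img'][:,:,::-1]); return s
def load(f): return dict(np.load(f+'.npz',allow_pickle=True))
def ray(s,u,v,z):
    f=200/np.tan(np.radians(float(s['fovy']))/2); T=s['world_from_camera']
    d=T[:3,:3]@np.array([(u-s['cx'])/f,-(v-s['cy'])/f,-1]); o=T[:3,3]
    return o+d*(z-o[2])/d[2]
def proj(s,p):
    f=200/np.tan(np.radians(float(s['fovy']))/2); T=s['world_from_camera']
    c=T[:3,:3].T@(np.array(p)-T[:3,3]); return np.array([s['cx']+f*c[0]/-c[2], s['cy']-f*c[1]/-c[2]])
E
python3 - <<'E'
from h import *
for n in('scene','top'):
    s=snap(n,n+'0'); print({k:v for k,v in s.items() if k!='img'})
print(observe(),tip_extent)
E
```

```text
{'fovy': 47.70648009397159, 'cx': 318.791386104096, 'cy': 193.9133118328449, 'world_from_camera': array([[-0.02998588, -0.71589085,  0.69756801,  1.11978462],
       [ 0.99944045, -0.03182133,  0.0103051 ,  0.04456294],
       [ 0.01482021,  0.69748669,  0.71644447,  0.68548621],
       [ 0.        ,  0.        ,  0.        ,  1.        ]])}
{'fovy': 49.12919238636749, 'cx': 317.88999377833477, 'cy': 201.8281804723796, 'world_from_camera': array([[ 0.00514064,  0.98441016, -0.175813  ,  0.41180234],
       [-0.99977808,  0.00865141,  0.01920813,  0.0474563 ],
       [ 0.02042971,  0.17567525,  0.98423617,  0.88475488],
       [ 0.        ,  0.        ,  0.        ,  1.        ]])}
{'time_s': 0.1, 'q': array([ 1.05049416e+00,  2.07400545e-01,  1.54282177e+00, -2.25599294e-05,
        1.39349624e+00, -1.50482356e-01]), 'qd': array([-1.78087561e-04, -1.61640441e-04, -4.26827463e-03,  1.03416991e-03,
        1.12210484e-03, -6.23609711e-05]), 'tau': array([ 1.43484976e-04, -3.84095407e+01, -2.92549682e+01, -6.60217438e-05,
        4.88899779e-03,  2.92660923e-05]), 'tcp_pos': array([0.20751127, 0.53554975, 0.24719943]), 'eef_rot': array([ 0.28859017,  1.5519316 , -0.29177006]), 'wrist_force': array([-0.8780498 ,  0.6904156 ,  0.29114314]), 'torque': array([ 0.01839206,  0.03145263, -0.02049676]), 'opening': 0.08540996533796107} 0.017
```

View pics/scene0.png

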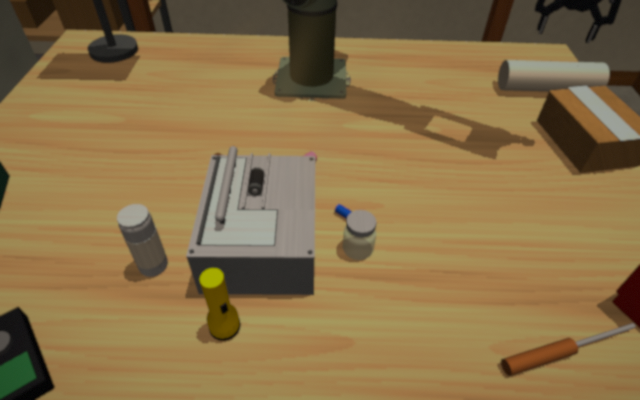

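View pics/top0.png

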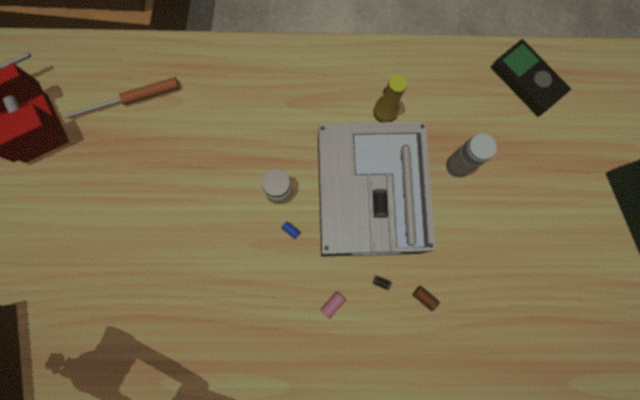

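The battery in the channel is at top (380,203). The look-alikes are a smaller black one at (382,282), blue (291,230), brown (426,298) and pink (333,305). The larger, non-coloured one is the one in the channel. I'll confirm this in a crop and measure the lid.

```bash
python3 - <<'E'
from h import *
s=load('top0'); im=s['img']
c=im[110:300,300:450]; c=cv2.convertScaleAbs(cv2.resize(c[:,:,::-1],None,fx=4,fy=3,interpolation=cv2.INTER_CUBIC) if 0 else cv2.resize(c[:,:,::-1],None,fx=3.1,fy=3.1,interpolation=cv2.INTER_CUBIC),alpha=1.5)
cv2.imwrite('pics/crop.png',c)
hsv=cv2.cvtColor(im,cv2.COLOR_RGB2HSV)
m=((hsv[:,:,1]<70)&(hsv[:,:,2]>75)).astype(np.uint8); m[:115]=0;m[270:]=0;m[:,:310]=0;m[:,440:]=0
m=cv2.morphologyEx(m,cv2.MORPH_CLOSE,np.ones((15,15)))
cs=max(cv2.findContours(m,0,2)[0],key=cv2.contourArea); r=cv2.minAreaRect(cs); print(r)
for p in cv2.boxPoints(r): print(p,ray(s,*p,.11))
v=hsv[:,:,2].copy(); d=(v<60).astype(np.uint8)
n,l,st,ce=cv2.connectedComponentsWithStats(d)
for i in range(1,n):
    if 310<ce[i][0]<440 and 115<ce[i][1]<300 and st[i][4]>15: print(st[i],ce[i],ray(s,*ce[i],.123))
E
```

```text
((375.7669372558594, 187.97262573242188), (133.91461181640625, 114.1058120727539), 87.95458984375)
[316.3606   123.094284] [0.69881455 0.03594366 0.11      ]
[430.39368 119.02168] [ 0.70953018 -0.1775264   0.11      ]
[435.17328 252.85097] [ 0.46018292 -0.17599796  0.11      ]
[321.1402  256.92358] [0.45176172 0.02610945 0.11      ]
[373 191  15  26 317] [379.99053628 203.37539432] [ 0.54605511 -0.07754393  0.123     ]
[374 277  16  12 113] [381.69026549 282.37168142] [ 0.40831126 -0.07773496  0.123     ]
```

View pics/crop.png

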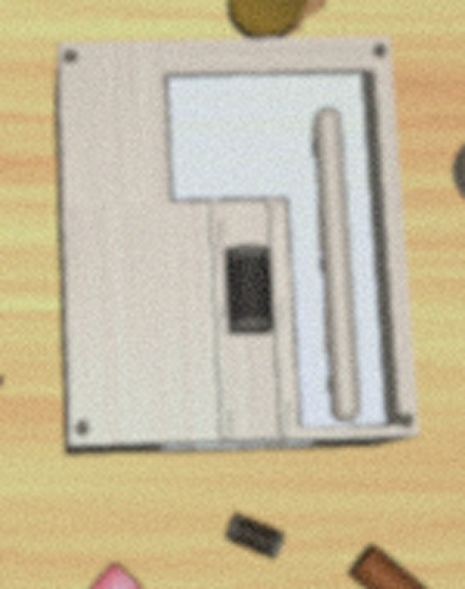

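```bash
cat >> h.py <<'E'
def fit(B,W):
    B=np.array(B);W=np.array(W);b=B.mean(0);w=W.mean(0);H=(B-b).T@(W-w)
    th=np.arctan2(H[0,1]-H[1,0],H[0,0]+H[1,1]);R=np.array([[np.cos(th),-np.sin(th)],[np.sin(th),np.cos(th)]])
    t=w-R@b; return th,R,t,W-(B@R.T+t)
E
python3 - <<'E'
from h import *
s=load('top0')
P=[((57,43),(120,120)),((388,38),(120,-80)),((416,437),(-120,-80)),((68,443),(-120,120)),((167,75),(99,57)),((171,199),(20,57)),((374,72),(99,-66))]
W=[ray(s,300+c[0]/3.1,110+c[1]/3.1,.11)[:2] for c,_ in P];B=[np.array(b)/1000 for _,b in P]
th,R,t,res=fit(B,W);print(th,t,(res*1000).round(1).tolist())
bx=lambda c,z:(R.T@(ray(s,300+c[0]/3.1,110+c[1]/3.1,z)[:2]-t)*1000).round(1)
print('bar ends',bx((328,107),.14),bx((345,420),.14),'[68,-33] [-113,-33]')
print('batt',[bx(c,.125) for c in((228,247),(270,246),(272,331),(231,334))])
np.savez('box',th=th,R=R,t=t)
# second view check
q=load('scene0')
for b in [(120,120),(120,-80),(-120,-80),(-120,120)]:
    p=R@(np.array(b)/1000)+t; print(b,p,proj(q,[*p,.11]).round(0))
import scipy.spatial.transform as T
print(T.Rotation.from_rotvec(observe()['eef_rot']).as_matrix().round(3))
tm=R@[-.06,-.007]+t; print('target',tm)
for n,px in(('torch',(388,112)),('can',(460,165))): print(n,ray(s,*px,0))
E
```

```text
0.024151393663079168 [ 0.58134567 -0.09219626] [[-1.1, 1.5], [-0.2, 1.8], [0.2, 0.7], [0.3, -0.1], [-0.8, -0.9], [2.0, -0.6], [-0.4, -2.4]]
bar ends [ 67.6 -32.4] [-111.6  -32. ] [68,-33] [-113,-33]
batt [array([-10.4,  26.2]), array([-10.2,   2. ]), array([-59.4,   3.2]), array([-60.7,  26.6])]
(120, 120) [0.69841279 0.03066663] [313. 257.]
(120, -80) [ 0.7032426  -0.16927504] [184. 256.]
(-120, -80) [ 0.46331259 -0.17507082] [211. 155.]
(-120, 120) [0.45848278 0.02487086] [314. 156.]
[[-0.001  0.361  0.932]
 [-0.002  0.932 -0.361]
 [-1.    -0.002 -0.   ]]
target [ 0.52153221 -0.10064316]
torch [ 0.76642948 -0.11886658  0.        ]
can [ 0.6510346  -0.26791172  0.        ]
```

>>> move_arm(
  increments=[
    [[0, -2.45, 2.5], 0, 166],
    [[0, -2.45, 2.5], 0, 166],
    [[0, -2.45, 2.5], 0, 166],
    [[0, -2.45, 2.5], 0, 166],
    [[0, -2.45, 2.5], 0, 166],
    [[0, -2.45, 2.5], 0, 166],
    [[0, -2.45, 2.5], 0, 166],
    [[0, -2.45, 2.5], 0, 166],
    [[0, -2.45, 2.5], 0, 166],
    [[0, -2.45, 2.5], 0, 166],
    [[0, -2.45, 2.5], 0, 166],
    [[0, -2.45, 2.5], 0, 166],
    [[0, -2.45, 2.5], 0, 166],
    [[0, -2.45, 2.5], 0, 166],
    [[0, -2.45, 2.5], 0, 166],
    [[0, -2.45, 2.5], 0, 166],
    [[0, -2.45, 2.5], 0, 166],
    [[0, -2.45, 2.5], 0, 166],
    [[0, -2.45, 2.5], 0, 166],
    [[0, -2.45, 2.5], 0, 166],
  ],
)

```text
time_s: 2.1
tcp_pos: [0.497, -0.1028, 0.2477]
eef_rot: [0.291, 1.552, -0.29]
wrist_force: [0.7, 1.0, 0.6]
opening: 0.0299
```

>>> move_arm(
  increments=[
    [[0, 0, 0], -0.1, 166],
    [[0, 0, 0], -0.1, 166],
    [[0, 0, 0], -0.1, 166],
    [[0, 0, 0], -0.093, 166],
    [[0, 0, 0], 0, 166],
    [[0, 0, 0], 0, 166],
  ],
)

```text
time_s: 2.7
tcp_pos: [0.4967, -0.1013, 0.2479]
eef_rot: [-0.017, 1.571, 0.017]
wrist_force: [0.0, 0.8, 0.2]
opening: 0.03
```

```bash
cat > st.py <<'E'
from h import *
import bench
from scipy.spatial.transform import Rotation as Ro
b=np.load('box.npz');o=observe();M=Ro.from_rotvec(o['eef_rot']).as_matrix()
p=o['tcp_pos'];e=b['R'].T@(p[:2]-b['t'])*1000
print('t',o['time_s'],'tcp',p.round(4),'box mm',e.round(1),'yaw err',np.arctan2(M[1,1],M[0,1])-np.pi/2-b['th'],'open',o['opening'],'F',o['wrist_force'].round(1),'tip',bench.tip_extent)
E
python3 - <<'E'
exec(open('st.py').read())
for n in('scene','top'):
    s=snap(n,n+'1'); print(n,[proj(s,p+M@np.array(v)) for v in([.017,0,0],[.017,.022,0],[.017,-.022,0])])
a=cv2.imread('pics/scene1.png')[120:310,150:350];c=cv2.imread('pics/top1.png')[100:290,290:490]
cv2.imwrite('pics/c1.png',cv2.convertScaleAbs(cv2.resize(np.hstack([a,c]),None,fx=2,fy=2,interpolation=cv2.INTER_CUBIC),alpha=1.5))
E
```

```text
t 2.7 tcp [ 0.4967 -0.1013  0.2479] box mm [-84.9  -7.1] yaw err -0.0028485472629037334 open 0.02995022806864364 F [0.  0.8 0.2] tip 0.017
scene [array([239.30429612, 114.54711857]), array([252.37275329, 114.77082077]), array([226.2325545 , 114.32336015])]
top [array([407.77350228, 223.40052752]), array([393.2804289 , 223.59594788]), array([422.24419142, 223.20540898])]
```

View pics/c1.png

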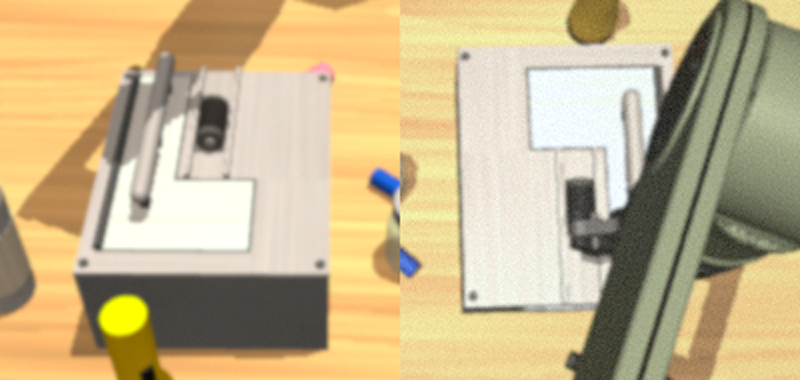

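>>> move_arm(
  increments=[
    [[2, 0, 0], 0, 166],
    [[2, 0, 0], 0, 166],
    [[2, 0, 0], 0, 166],
    [[1.5, 0, 0], 0, 166],
    [[0.5, 0, 0], 0, 166],
    [[0, 0, 0], 0, 166],
  ],
)

```text
time_s: 3.4
tcp_pos: [0.4964, -0.1012, 0.1676]
eef_rot: [-0.017, 1.572, 0.018]
wrist_force: [0.5, 0.4, -0.8]
opening: 0.03
```

>>> move_arm(
  increments=[
    [[0.2, 0, 0], 0, 166],
    [[0, 0, 0], 0, 166],
  ],
)

```text
time_s: 3.6
tcp_pos: [0.4976, -0.1017, 0.1671]
eef_rot: [-0.019, 1.569, 0.018]
wrist_force: [-0.6, 0.7, 0.1]
opening: 0.0299
```

>>> move_arm(
  increments=[
    [[0.2, 0, 0], 0, 166],
    [[0, 0, 0], 0, 166],
  ],
)

```text
time_s: 3.8
tcp_pos: [0.4971, -0.1015, 0.1646]
eef_rot: [-0.018, 1.57, 0.018]
wrist_force: [0.1, 0.2, 0.2]
opening: 0.0298
```

>>> move_arm(
  increments=[
    [[0.2, 0, 0], 0, 166],
    [[0, 0, 0], 0, 166],
  ],
)

```text
time_s: 4.0
tcp_pos: [0.4968, -0.1014, 0.1621]
eef_rot: [-0.018, 1.571, 0.018]
wrist_force: [-0.4, -0.8, -0.7]
opening: 0.0299
```

>>> move_arm(
  increments=[
    [[0.2, 0, 0], 0, 166],
    [[0, 0, 0], 0, 166],
  ],
)

```text
time_s: 4.2
tcp_pos: [0.4967, -0.1014, 0.1599]
eef_rot: [-0.018, 1.571, 0.018]
wrist_force: [0.1, -0.1, 0.0]
opening: 0.0297
```

>>> move_arm(
  increments=[
    [[0.2, 0, 0], 0, 166],
    [[0, 0, 0], 0, 166],
  ],
)

```text
time_s: 4.4
tcp_pos: [0.4972, -0.1016, 0.1586]
eef_rot: [-0.019, 1.57, 0.018]
wrist_force: [-0.4, -0.6, 3.3]
opening: 0.0301
```

>>> move_arm(
  increments=[
    [[0.2, 0, 0], 0, 166],
    [[0, 0, 0], 0, 166],
  ],
)

```text
time_s: 4.6
tcp_pos: [0.4971, -0.1007, 0.157]
eef_rot: [-0.017, 1.57, 0.019]
wrist_force: [-1.0, 3.6, 6.4]
opening: 0.0298
```

>>> move_arm(
  increments=[
    [[0.2, 0, 0], 0, 166],
    [[0, 0, 0], 0, 166],
  ],
)

```text
time_s: 4.8
tcp_pos: [0.4971, -0.0996, 0.1553]
eef_rot: [-0.015, 1.57, 0.021]
wrist_force: [-2.3, 6.8, 8.5]
opening: 0.0298
```

```bash
python3 - <<'E'
exec(open('st.py').read())
s=snap('scene','scene2')
cv2.imwrite('pics/c2.png',cv2.convertScaleAbs(cv2.resize(s['img'][90:290,180:340,::-1],None,fx=3,fy=3,interpolation=cv2.INTER_CUBIC),alpha=1.5))
E
```

```text
t 4.8 tcp [ 0.4971 -0.0996  0.1553] box mm [-84.4  -5.4] yaw err -0.0011324595561433837 open 0.029838178803013777 F [-2.3  6.8  8.5] tip 0.017
```

View pics/c2.png

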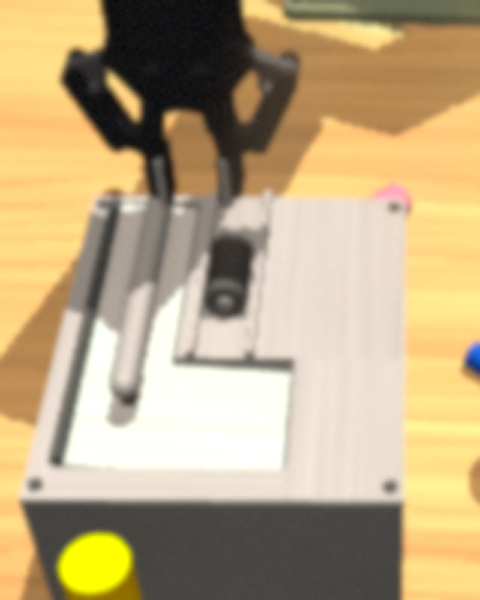

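>>> move_arm(
  increments=[
    [[0.2, 0.05, 0], 0, 166],
    [[0.2, 0.05, 0], 0, 166],
    [[0.2, 0.05, 0], 0, 166],
    [[0, 0, 0], 0, 166],
  ],
)

```text
time_s: 5.25
tcp_pos: [0.497, -0.0962, 0.1492]
eef_rot: [-0.012, 1.571, 0.024]
wrist_force: [-1.6, 12.1, 11.4]
opening: 0.0295
```

>>> move_arm(
  increments=[
    [[0.2, 0.05, 0], 0, 166],
    [[0.2, 0.05, 0], 0, 166],
    [[0.2, 0, 0], 0, 166],
    [[0.2, 0, 0], 0, 166],
    [[0, 0, 0], 0, 166],
  ],
)

```text
time_s: 5.75
tcp_pos: [0.4969, -0.0933, 0.1408]
eef_rot: [-0.009, 1.571, 0.027]
wrist_force: [-1.5, 16.3, 10.1]
opening: 0.0298
```

```bash
python3 st.py
```

```text
t 5.75 tcp [ 0.4969 -0.0933  0.1408] box mm [-84.5   0.9] yaw err -0.001415231952036744 open 0.029842189019134418 F [-1.5 16.3 10.1] tip 0.017
```

```bash
python3 - <<'E'
from h import *
s=snap('scene','scene3')
cv2.imwrite('pics/c3.png',cv2.convertScaleAbs(cv2.resize(s['img'][120:250,195:325,::-1],None,fx=4.5,fy=4.5,interpolation=cv2.INTER_CUBIC),alpha=1.7))
E
```

```text
(no output)
```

View pics/c3.png

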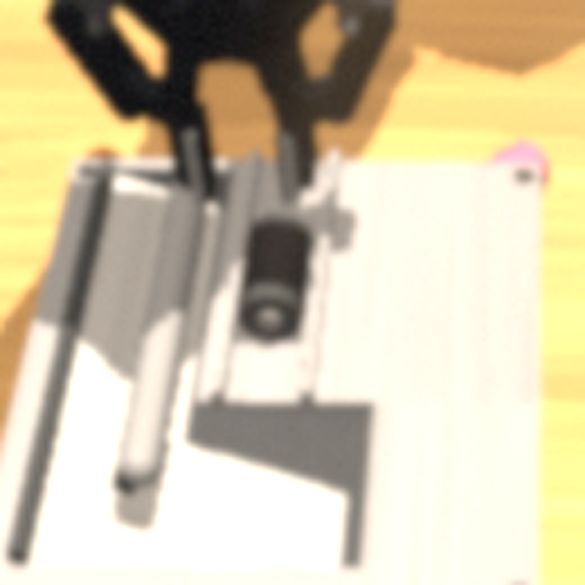

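Flap open, but the bar finger sits on the bar's +y flank (finger about x 180–212, bar axis about 182 in the crop). The side force confirms this. I'll lift, widen the fingers, and press again farther to -y.

>>> move_arm(
  increments=[
    [[-0.5, 0, 0], 0, 166],
    [[-1, 0, 0], 0, 166],
    [[-1, 0, 0], 0, 166],
    [[-0.5, 0, 0], 0, 142],
    [[0, -0.4, 0], 0, 142],
    [[0, 0, 0], 0, 142],
    [[0, 0, 0], 0, 142],
  ],
)

```text
time_s: 6.5
tcp_pos: [0.4965, -0.1032, 0.1696]
eef_rot: [-0.017, 1.572, 0.018]
wrist_force: [-0.8, 0.3, -0.5]
opening: 0.0379
```

```bash
python3 st.py
```

```text
t 6.5 tcp [ 0.4965 -0.1032  0.1696] box mm [-85.1  -9. ] yaw err -0.0017159261276028515 open 0.03786390092376572 F [-0.8  0.3 -0.5] tip 0.017
```

>>> move_arm(
  increments=[
    [[0.5, 0, 0], 0, 142],
    [[0.5, 0, 0], 0, 142],
    [[0.3, 0, 0], 0, 142],
    [[0.2, 0.05, 0], 0, 142],
    [[0, 0, 0], 0, 142],
  ],
)

```text
time_s: 7.0
tcp_pos: [0.4966, -0.1006, 0.1558]
eef_rot: [-0.015, 1.572, 0.021]
wrist_force: [-3.3, 6.0, 9.2]
opening: 0.0374
```

>>> move_arm(
  increments=[
    [[0.2, 0.05, 0], 0, 142],
    [[0.2, 0.05, 0], 0, 142],
    [[0.2, 0.05, 0], 0, 142],
    [[0, 0, 0], 0, 142],
  ],
)

```text
time_s: 7.4
tcp_pos: [0.4971, -0.0983, 0.1501]
eef_rot: [-0.015, 1.57, 0.022]
wrist_force: [-2.2, 8.2, 10.4]
opening: 0.0381
```

```bash
python3 st.py
```

```text
t 7.4 tcp [ 0.4971 -0.0983  0.1501] box mm [-84.3  -4.1] yaw err -0.0007635902370303205 open 0.03808463629847841 F [-2.2  8.2 10.4] tip 0.017
```

>>> move_arm(
  increments=[
    [[0.2, 0, 0], 0, 142],
    [[0.2, 0, 0], 0, 142],
    [[0.2, 0, 0], 0, 142],
    [[0.2, 0, 0], 0, 142],
    [[0.15, 0, 0], 0, 142],
    [[0, 0, 0], 0, 142],
  ],
)

```text
time_s: 8.0
tcp_pos: [0.4978, -0.0994, 0.1406]
eef_rot: [-0.016, 1.569, 0.021]
wrist_force: [-0.4, 5.4, 7.1]
opening: 0.0379
```

```bash
python3 - <<'E'
exec(open('st.py').read())
s=snap('scene','scene4')
cv2.imwrite('pics/c4.png',cv2.convertScaleAbs(cv2.resize(s['img'][120:250,195:325,::-1],None,fx=4.5,fy=4.5,interpolation=cv2.INTER_CUBIC),alpha=1.7))
E
```

```text
t 8.0 tcp [ 0.4978 -0.0994  0.1406] box mm [-83.7  -5.2] yaw err -0.0008283340468512312 open 0.03790173447829257 F [-0.4  5.4  7.1] tip 0.017
```

View pics/c4.png

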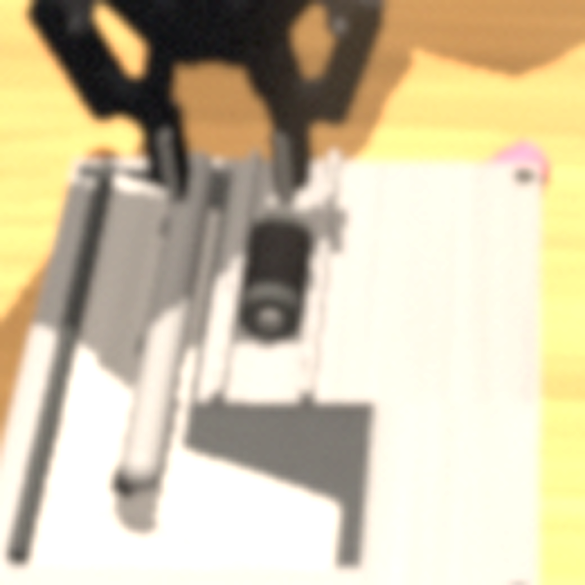

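Finger now rests on the bar (about x 158–188 against bar 175–210) and the flap is open to about 0.5. The other finger (285) lines up with the battery's rear (280). Next I push along the channel.

>>> move_arm(
  increments=[
    [[0, 0.2, 0.3], 0, 142],
    [[0, 0, 0.4], 0, 142],
    [[0, 0, 0.5], 0, 142],
    [[0, 0, 0.5], 0, 142],
    [[0, 0, 0.5], 0, 142],
    [[0, 0, 0.5], 0, 142],
    [[0, 0, 0.5], 0, 142],
    [[0, 0, 0.5], 0, 142],
  ],
)

```text
time_s: 8.85
tcp_pos: [0.5327, -0.0983, 0.1397]
eef_rot: [-0.019, 1.574, 0.018]
wrist_force: [-4.9, -0.5, 5.6]
opening: 0.0377
```

```bash
python3 - <<'E'
exec(open('st.py').read())
s=snap('scene','scene5')
cv2.imwrite('pics/c5.png',cv2.convertScaleAbs(cv2.resize(s['img'][120:250,195:325,::-1],None,fx=4.5,fy=4.5,interpolation=cv2.INTER_CUBIC),alpha=1.7))
E
```

```text
t 8.85 tcp [ 0.5327 -0.0983  0.1397] box mm [-48.8  -4.9] yaw err -0.0007296708240428496 open 0.03768187906252623 F [-4.9 -0.5  5.6] tip 0.017
```

View pics/c5.png

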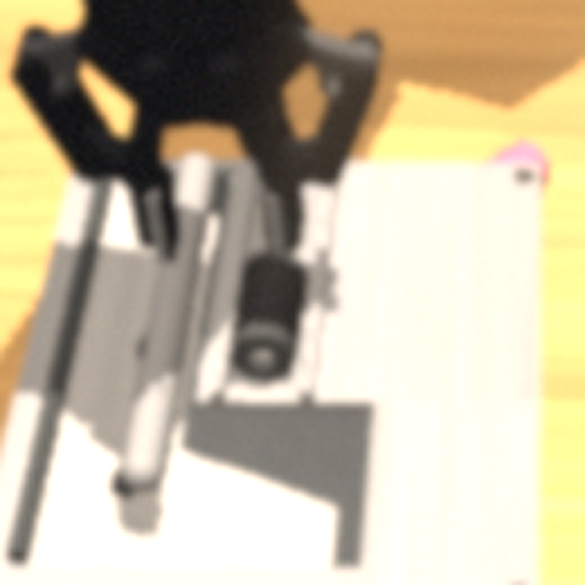

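>>> move_arm(
  increments=[
    [[0, 0.1, 0], 0, 148],
    [[0, 0.1, 0], 0, 153],
    [[0, 0, 0], 0, 153],
    [[0, 0, 0.3], 0, 153],
    [[0, 0, 0.5], 0, 153],
    [[0, 0, 0.5], 0, 153],
  ],
)

```text
time_s: 9.5
tcp_pos: [0.5453, -0.0949, 0.1393]
eef_rot: [-0.016, 1.575, 0.02]
wrist_force: [-5.0, -0.3, 7.1]
opening: 0.0346
```

```bash
python3 - <<'E'
exec(open('st.py').read())
s=snap('scene','scene6')
cv2.imwrite('pics/c6.png',cv2.convertScaleAbs(cv2.resize(s['img'][120:250,195:325,::-1],None,fx=4.5,fy=4.5,interpolation=cv2.INTER_CUBIC),alpha=1.7))
E
```

```text
t 9.5 tcp [ 0.5453 -0.0949  0.1393] box mm [-36.1  -1.9] yaw err -0.001162801659643553 open 0.034570261402972716 F [-5.  -0.3  7.1] tip 0.017
```

View pics/c6.png

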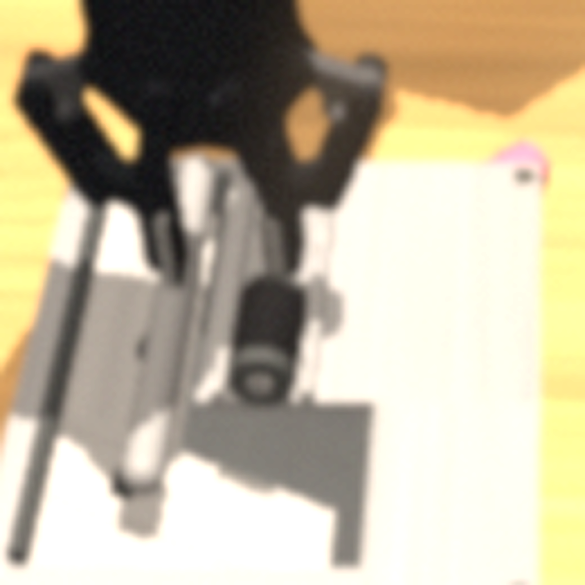

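>>> move_arm(
  increments=[
    [[0, 0, 0.5], 0, 153],
    [[0, 0, 0.5], 0, 153],
    [[0, 0, 0.5], 0, 153],
    [[0, 0, 0.5], 0, 153],
    [[0, 0, 0.5], 0, 153],
    [[0, 0, 0.5], 0, 153],
    [[0, 0, 0], 0, 153],
  ],
)

```text
time_s: 10.25
tcp_pos: [0.5767, -0.0941, 0.1393]
eef_rot: [-0.017, 1.572, 0.02]
wrist_force: [0.0, 0.3, 0.7]
opening: 0.0342
```

```bash
python3 - <<'E'
exec(open('st.py').read())
s=snap('scene','scene7')
cv2.imwrite('pics/c7.png',cv2.convertScaleAbs(cv2.resize(s['img'][120:250,195:325,::-1],None,fx=4.5,fy=4.5,interpolation=cv2.INTER_CUBIC),alpha=1.7))
E
```

```text
t 10.25 tcp [ 0.5767 -0.0941  0.1393] box mm [-4.7 -1.8] yaw err -0.0008395877196248902 open 0.03419005507733641 F [0.  0.3 0.7] tip 0.017
```

View pics/c7.png

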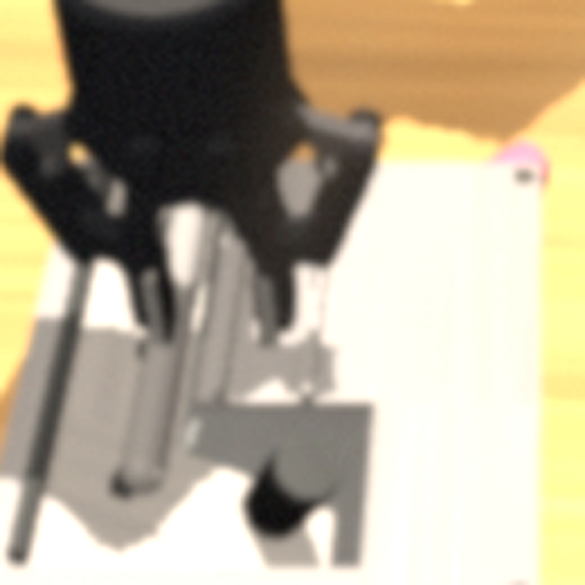

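The battery has tipped off the end and is sliding down the open flap at (275,495). I'll hold still so it can finish.

>>> move_arm(
  increments=[
    [[0, 0, 0], 0, 153],
    [[0, 0, 0], 0, 153],
    [[0, 0, 0], 0, 153],
    [[0, 0, 0], 0, 153],
    [[0, 0, 0], 0, 153],
    [[0, 0, 0], 0, 153],
  ],
)

```text
time_s: 10.9
tcp_pos: [0.5767, -0.0944, 0.14]
eef_rot: [-0.017, 1.571, 0.019]
wrist_force: [-1.4, 1.2, 5.7]
opening: 0.0346
```

```bash
python3 - <<'E'
exec(open('st.py').read())
s=snap('scene','scene8')
cv2.imwrite('pics/c8.png',cv2.convertScaleAbs(cv2.resize(s['img'][120:250,195:325,::-1],None,fx=4.5,fy=4.5,interpolation=cv2.INTER_CUBIC),alpha=1.7))
E
```

```text
t 10.9 tcp [ 0.5767 -0.0944  0.14  ] box mm [-4.7 -2.1] yaw err -0.000977612881551182 open 0.03463773912440292 F [-1.4  1.2  5.7] tip 0.017
```

View pics/c8.png

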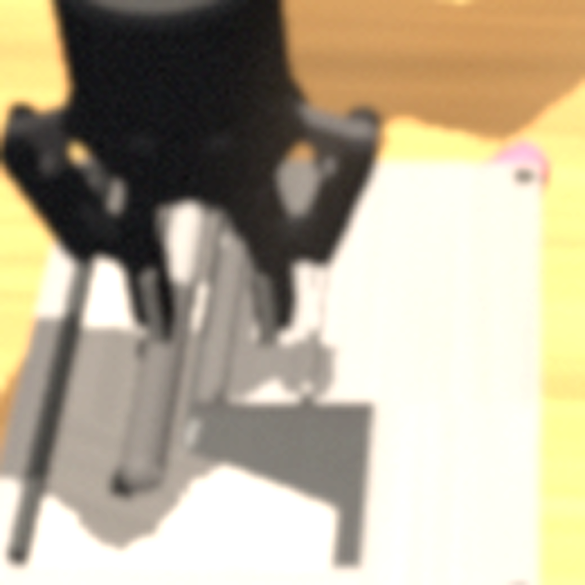

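The battery has dropped in, and the force is back to the spring load alone. I'll release straight up and move clear.

>>> move_arm(
  increments=[
    [[-0.3, 0, 0], 0, 153],
    [[-0.5, 0, 0], 0, 153],
    [[-0.5, 0, 0], 0, 153],
    [[-0.5, 0, 0], 0, 153],
    [[-1, 0, 0], 0, 153],
    [[-2, 0, 0], 0, 153],
    [[-3, 0, 0], 0, 153],
    [[-3, 0, 0], 0, 153],
    [[0, 0, -3], 0, 153],
    [[0, 0, -4], 0, 153],
    [[0, 0, -4], 0, 153],
    [[0, 0, -2], 0, 153],
    [[0, 0, 0], 0, 153],
    [[0, 0, 0], 0, 153],
  ],
)

```text
time_s: 12.35
tcp_pos: [0.4471, -0.0979, 0.2482]
eef_rot: [-0.018, 1.569, 0.018]
wrist_force: [0.3, -1.1, 0.5]
opening: 0.0342
```

```bash
python3 - <<'E'
exec(open('st.py').read())
s=snap('scene','scene9')
cv2.imwrite('pics/c9.png',cv2.convertScaleAbs(cv2.resize(s['img'][120:350,100:400,::-1],None,fx=2.5,fy=2.5,interpolation=cv2.INTER_CUBIC),alpha=1.5))
E
```

```text
t 12.35 tcp [ 0.4471 -0.0979  0.2482] box mm [-134.3   -2.5] yaw err -0.001210422399776312 open 0.03421055990926886 F [ 0.3 -1.1  0.5] tip 0.017
```

View pics/c9.png

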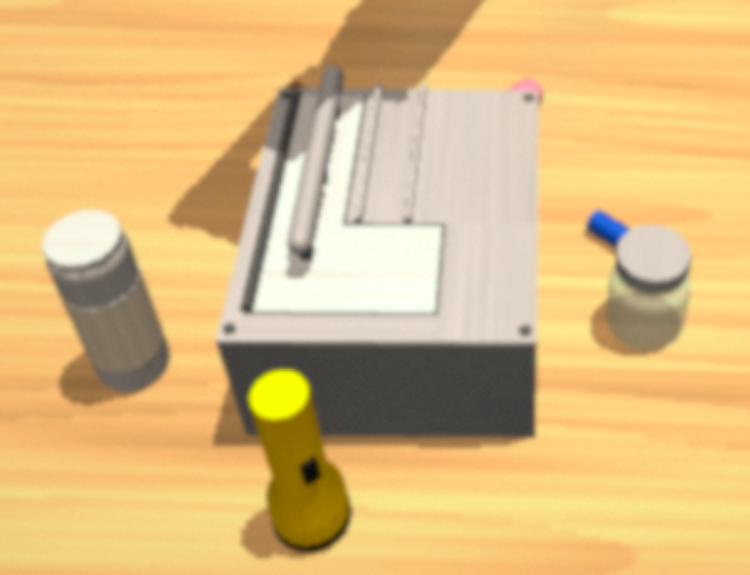

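The flap is closed and flush at (345,270), the channel is empty, and the torch, jar and can stand untouched. Handing in.

```bash
python3 -c "
from bench import hand_in;print(hand_in())"
```

```text
the job is handed in; nothing more can be done
None
```

The battery is in the box and the flap has closed behind it; I handed the job in at about 12.4 s of the 42 s allowed. One finger held the flap open at about 0.5 rad (worked out from the fingertip height) while the other pushed the battery along the channel until it tipped off the end.

- **First press failed:** the finger sat on the side of the bar, with about 16 N of sideways force. I lifted off, which let the flap close once before the battery had been touched, widened the fingers and pressed again. I also re-centred the finger on the bar once during the push.
- **Shorter push than stated:** the battery dropped when the fingers' front edge was at about box x 6, short of the channel end at x 20. It slid down the open flap on its own, and I held the flap until the battery was out of sight.
- **Last checks:** the final picture shows the flap flush, the channel empty, and the torch, jar and can standing where they were. The gripper is clear of everything, with wrist force near zero. The battery can't be seen inside the closed box, so that it dropped in rests on the pictures taken before the flap closed.

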